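Load the culture flasks onto their stirrers

ROBOT

A 7-joint arm with a two-finger parallel gripper is mounted at the origin on the work surface. World frame = base frame: x ahead of the robot, y to its left, z up, the work surface at z = 0. Lengths are in m, angles in degrees, forces in N, time in s.
With the tool pointing down it reaches from about 0.425 to 0.875 m from the base axis. Payload 4.7 kg.
Tool frame: the origin (TCP) lies between the finger pads; the fingertips stand 19 mm ahead of it and the grasp point (between the pads) is the TCP; x points along the fingers, z is the direction in which the jaws open and shut, and the axes are right-handed (so a half turn about x gives the same grasp; the last joint's range is limited). The gripper opens to 87 mm and grips with 3 to 60 N. Pads are 19 mm wide; open, the fingers measure 117 mm over their backs; the gripper's body (75 mm by 190 mm) begins 51 mm behind the grasp point.
Start: joints at [65.552, 18.392, -4.016, 83.108, 1.295, 78.541, -3.26], TCP at [0.277, -0.588, 0.242] pointing down, gripper open.
Joint ranges: [-163.93, 163.93], [-17.29, 119.83], [-79.2, 71.16], [3.27, 140.29], [-89.18, 269.18], [5.43, 117.66], [-154.24, 154.24]. Speed limits (degrees/s): [147.25, 147.25, 180, 180, 180, 180, 180].

INTERFACE

Orientations are given as [roll, pitch, yaw] about the fixed x, y, z axes, in that order (R = Rz(yaw) Ry(pitch) Rx(roll)).
In Python, from cell import monitor, read_camera, camera_model, env, regions_of gives the robot as it stands. The module is installed in compiled form; this text tells all that it offers.
- The arm moves only by the tool step_arm, never from a script. Its argument "deltas" is a list of rows, each a list of 5 numbers: the gripper's target within -1 to 1 (fully open at 1, half-way at 0, shut at -1), then the shift along the tool's x, y, z in m, then the turn about the tool's x in degrees. A call has 1 to 12 rows; each row is the pose to reach, as a shift and turn from the pose commanded when the call began, along the tool's axes at that moment; what a row does not reach only later rows make up. A row lasts 1/8 s, in which the tool goes at most 62.5 mm and 10.7 degrees, less where a joint would pass 70% of its speed; a pose out of reach is approached as far as the arm can. A call with a gripper value outside its range is refused whole. The fingers move at their own pace and stop on an object; "newtons" is the grip in N (left out, the last holds). Time passes only in rows, so rows that repeat a pose let the fingers close. It gives the time, the measured TCP pose, the force and the opening at its end, in the units of the state.
- monitor.get_obs(): the state, without advancing time (a new reading comes with each control period).
- read_camera(name): name is "side" or "top"; returns (picture, depth): 420x560x3 uint8, red, green, blue; 420x560 float32, m along the optical axis (not along the pixel's ray), 0 where there is no reading.
- camera_model(name): a dict with "fx", "fy", "cx", "cy" (pixels), "xyz" and "attitude" of the camera in the world. Camera axes: x right, y down, z forward; pixel columns grow to the right and rows downward; lengths in m; the calibration is good to about 2 mm. A picture is of the moment at which its call begins. camera_model takes no time and is no camera call.
- env.sign_off(): hands the job in, once; it reports no verdict.
Trained networks look in the newest picture that a camera, given by its name, has taken for a name from the list of things; names that differ only in an ending like _2 or _b are one class to them, and where a whole thing is asked for, a point or a joint stands for the part that bears it (a point fixed in the world has none). Each returns a list of dicts, best first, with "p" (0 to 1); they miss things now and then, are a little off and sometimes report something else, mostly with a low value. They report only what shows in the picture. A call takes as long as a camera call. They do not tell look-alikes from the thing itself.
- regions_of(camera, thing): "pixels" (420x560 bool, what is visible of it) and "pixel" ([column, row] in pixels, amid what is visible of it).
The state is a dict: "time_s": time; "qpos": joint angles; "joint_velocities": joint speeds; "effort": joint torques, N m; "tool_pos": TCP position; "tool_rot": TCP orientation; "force": force on the tool from outside, world axes, zero at the start; "wrist_torque": the same for the moment, N m; "grip_width": finger opening in m.
Only numpy, scipy, OpenCV 4.12 (cv2) and the standard library are available. Lean on these libraries where they do the work, as an engineer would, in place of code of your own. Each camera call takes 0.05 s, during which the arm holds its last target. There are 200 camera calls.

TASK

Stand each of the four clear conical flasks upright and centred on the magnetic stirrer whose round pad has the same colour as the flask's cap. Set them down, do not drop them, and leave the two brown bottles standing where they are, although their caps have the same colours as two of the flasks'.

Things in the scene. Friction and masses are not known exactly. Their poses are not given: they have to be found in the camera images.
- flask_red_center (a point): Loose clear-plastic conical (Erlenmeyer) culture flask with a red cap, 0.06 to 0.13 kg. 118 mm high overall; round about its upright axis: base 67 mm across, cone narrowing to a neck 30 mm across at 78 mm height; the cap on top is a cylinder 40 mm across, from 90 to 118 mm above the base (small white vent in its top). The point is on the axis, half-way up: 59 mm above the underside, 45 mm below the middle of the cap. z is up.
- flask_yellow_center (a point): Loose clear-plastic conical (Erlenmeyer) culture flask with a yellow cap, 0.06 to 0.13 kg. 118 mm high overall; round about its upright axis: base 67 mm across, cone narrowing to a neck 30 mm across at 78 mm height; the cap on top is a cylinder 40 mm across, from 90 to 118 mm above the base (small white vent in its top). The point is on the axis, half-way up: 59 mm above the underside, 45 mm below the middle of the cap. z is up.
- flask_green_center (a point): Loose clear-plastic conical (Erlenmeyer) culture flask with a green cap, 0.06 to 0.13 kg. 118 mm high overall; round about its upright axis: base 67 mm across, cone narrowing to a neck 30 mm across at 78 mm height; the cap on top is a cylinder 40 mm across, from 90 to 118 mm above the base (small white vent in its top). The point is on the axis, half-way up: 59 mm above the underside, 45 mm below the middle of the cap. z is up.
- flask_blue_center (a point): Loose clear-plastic conical (Erlenmeyer) culture flask with a blue cap, 0.06 to 0.13 kg. 118 mm high overall; round about its upright axis: base 67 mm across, cone narrowing to a neck 30 mm across at 78 mm height; the cap on top is a cylinder 40 mm across, from 90 to 118 mm above the base (small white vent in its top). The point is on the axis, half-way up: 59 mm above the underside, 45 mm below the middle of the cap. z is up.
- stirrer_red: White low square magnetic stirrer with a red round pad on top; 90 x 90 mm, fixed to the bench. The pad is 76 mm across, flat, its top 30 mm above the bench (the white housing 28 mm). Origin at the centre of its underside, on the bench, straight below the pad's centre; z is up; small black knob on its -x side.
- stirrer_yellow: White low square magnetic stirrer with a yellow round pad on top; 90 x 90 mm, fixed to the bench. The pad is 76 mm across, flat, its top 30 mm above the bench (the white housing 28 mm). Origin at the centre of its underside, on the bench, straight below the pad's centre; z is up; small black knob on its -x side.
- stirrer_green: White low square magnetic stirrer with a green round pad on top; 90 x 90 mm, fixed to the bench. The pad is 76 mm across, flat, its top 30 mm above the bench (the white housing 28 mm). Origin at the centre of its underside, on the bench, straight below the pad's centre; z is up; small black knob on its -x side.
- stirrer_blue: White low square magnetic stirrer with a blue round pad on top; 90 x 90 mm, fixed to the bench. The pad is 76 mm across, flat, its top 30 mm above the bench (the white housing 28 mm). Origin at the centre of its underside, on the bench, straight below the pad's centre; z is up; small black knob on its -x side.
- bottle_a_center (a point): Loose straight-sided brown (amber) glass reagent bottle with a paper band and a red cap, not a flask; 60 mm across, 112 mm high, cap 40 mm across. The point is on its axis, half-way up, 56 mm above the underside.
- bottle_b_center (a point): Loose straight-sided brown (amber) glass reagent bottle with a paper band and a blue cap, not a flask; 60 mm across, 112 mm high, cap 40 mm across. The point is on its axis, half-way up, 56 mm above the underside.
Not all that is in view belongs to the job. What is shaped like the part that bears bottle_b_center but purple is not meant.

How it is judged (in metres and radians):
At the end, for the whole second after the job is handed in: Each flask stands on the stirrer of its cap's colour: axis within 15 mm of the pad's centre, underside on the pad (height within about 6 mm), upright within 0.1 rad, at rest and released; both brown bottles upright and within 20 mm of where they stood (horizontal distance between flask_red_center and stirrer_red below 0.015 m and z of flask_red_center in the frame of stirrer_red between 0.083 and 0.096 m and angle between each of flask_red_center, flask_yellow_center, flask_green_center, flask_blue_center, bottle_a_center, bottle_b_center's own z axis and vertical below 0.1 rad and linear speed of each of flask_red, flask_yellow, flask_green, flask_blue below 0.02 m/s and horizontal distance between flask_yellow_center and stirrer_yellow below 0.015 m and z of flask_yellow_center in the frame of stirrer_yellow between 0.083 and 0.096 m and horizontal distance between flask_green_center and stirrer_green below 0.015 m and z of flask_green_center in the frame of stirrer_green between 0.083 and 0.096 m and horizontal distance between flask_blue_center and stirrer_blue below 0.015 m and z of flask_blue_center in the frame of stirrer_blue between 0.083 and 0.096 m); the robot touches nothing.
It fails at once if a flask is dropped or flung (faster than 0.7 m/s while the fingers do not hold it) ((linear speed of flask_red above 0.7 m/s and contact force between the fingers and flask_red below 0.05 N) or (linear speed of flask_yellow above 0.7 m/s and contact force between the fingers and flask_yellow below 0.05 N) or (linear speed of flask_green above 0.7 m/s and contact force between the fingers and flask_green below 0.05 N) or (linear speed of flask_blue above 0.7 m/s and contact force between the fingers and flask_blue below 0.05 N)).
It fails at once if a brown bottle is moved by more than 20 mm (distance of any of bottle_a_center, bottle_b_center from where it was at the start of the episode above 0.02 m).
It also fails if it takes over 112 s, if anything falls off the work surface, if the arm or the gripper's body presses on something with over 40 N, if the wrist force passes 120 N, or if a joint passes its speed limit or range.

## Working session

There is one attempt and no reset: what is moved stays moved. The work goes in short steps, Python scripts to look and compute and a tool call to move; the robot and the scene stay as the last step left them, time stands still between calls to the robot, and variables do not carry over. Pictures are saved under pics/ and viewed, about 12 in all and at most 16, crops included, and the job is handed in when it is done.

Besides the shell and the picture viewer there is one more tool, called after "Request:" by a JSON object that holds its "op" and its "data", one argument or row to a line. step_arm: Moves the arm, as the interface text tells. Its arguments: {"type":"object","properties":{"deltas":{"type":"array"},"newtons":{"type":"number"}},"required":["deltas"]}

```bash
mkdir -p pics
python3 - <<'E'
from cell import *
import cv2
for n in("top","side"):
    p,d=read_camera(n); cv2.imwrite(f"pics/{n}0.png",p[:,:,::-1]); print(n,camera_model(n))
o=monitor.get_obs();print(o)
E
```

```text
top {'fx': 512.170763101156, 'fy': 512.170763101156, 'cx': 282.03440291941513, 'cy': 218.06123596744484, 'xyz': array([0.45511979, 0.02277752, 1.25334327]), 'attitude': array([-1.76175819e+02, -2.73872449e-02, -8.95371744e+01])}
side {'fx': 408.9177128105363, 'fy': 408.9177128105363, 'cx': 278.1343154729658, 'cy': 202.74915406072128, 'xyz': array([0.28940477, 0.71238773, 0.59176001]), 'attitude': array([-1.24130917e+02, -4.91269291e-04, -1.62352438e+02])}
{'time_s': 0.1, 'qpos': array([65.55412033, 18.43506232, -4.01587712, 83.16760758,  1.29545065,
       78.54220666, -3.26054608]), 'joint_velocities': array([ 0.05730936, -0.11203175, -0.03524273, -0.12097523, -0.05740435,
       -0.02737203,  0.04622154]), 'effort': array([-6.02317286e-04, -4.92572486e+01, -4.05899137e-01, -3.13400352e+01,
       -6.40489510e-02,  3.95426864e-02,  7.92841070e-05]), 'tool_pos': array([ 0.27706562, -0.58747393,  0.24057076]), 'tool_rot': array([-176.63842725,   89.90021213,  118.61691207]), 'force': array([ 0.14624687, -0.14478221,  0.3164143 ]), 'wrist_torque': array([0.05148529, 0.00128373, 0.02338174]), 'grip_width': 0.08671034194302855}
```

View pics/top0.png

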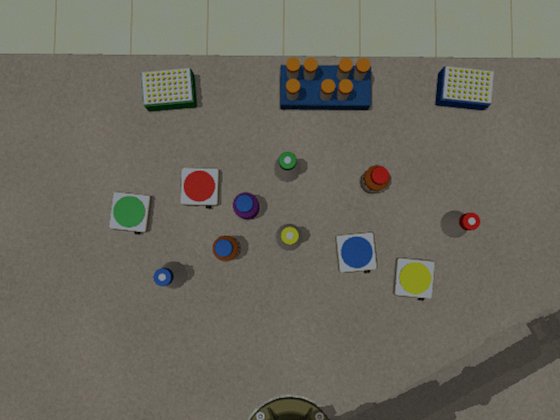

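View pics/side0.png

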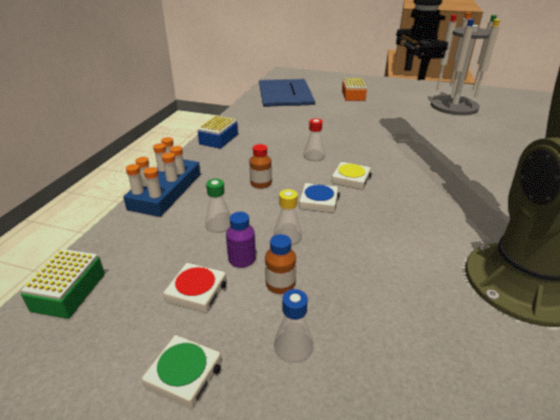

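The top view shows the flask caps: green (288,160), yellow (290,236), blue (163,277) and red (471,221). The brown bottles are at (377,178) with a red cap and (225,247) with a blue cap. The purple look-alike is at (246,205) and is not part of the job. The pads are red (199,186), green (129,211), blue (356,252) and yellow (415,278).

```bash
cat > h.py <<'E'
from cell import *
import numpy as np, cv2
from scipy.spatial.transform import Rotation as R
def cam(n):
    m=camera_model(n); return m,R.from_euler('xyz',m['attitude'],degrees=True).as_matrix()
def cloud(n,d):
    m,Q=cam(n); v,u=np.indices(d.shape)
    return np.stack([(u-m['cx'])/m['fx']*d,(v-m['cy'])/m['fy']*d,d],-1)@Q.T+m['xyz']
def plane(n,px,z):
    m,Q=cam(n); r=Q@[(px[0]-m['cx'])/m['fx'],(px[1]-m['cy'])/m['fy'],1]
    return m['xyz']+r*(z-m['xyz'][2])/r[2]
HUE={'red':(175,8),'yellow':(22,36),'green':(45,85),'blue':(100,122)}
def cmask(p,c):
    h=cv2.cvtColor(p,cv2.COLOR_RGB2HSV); a,b=HUE[c]; H=h[...,0]
    k=(H>=a)&(H<=b) if a<b else (H>=a)|(H<=b)
    return k&(h[...,1]>120)&(h[...,2]>50)
def blobs(p,d,c):
    P=cloud('top',d); n,l,s,ce=cv2.connectedComponentsWithStats(cmask(p,c).astype(np.uint8))
    for i in range(1,n):
        if s[i,4]<60: continue
        z=P[l==i][:,2]; zt=np.percentile(z,80)
        k=(l==i)&(P[...,2]>zt-.006)
        pts=np.argwhere(k)[:,::-1].astype(np.float32); q,r=cv2.minEnclosingCircle(pts)
        w=plane('top',q,zt); print(c,'px',np.round(q,1),'n',s[i,4],'r_mm',round(r/512*(1.253-zt)*1000,1),'ztop',round(zt,3),'xyz',np.round(w,4),'reach',round(np.hypot(*w[:2]),3))
def to(x,y,z,o=None):
    "tool-frame shift from the present tool pose"
    o=o or monitor.get_obs(); Q=R.from_euler('xyz',o['tool_rot'],degrees=True).as_matrix()
    return np.round(Q.T@(np.array([x,y,z])-o['tool_pos']),4)
def axes():
    o=monitor.get_obs(); print(np.round(o['tool_pos'],4),np.round(R.from_euler('xyz',o['tool_rot'],degrees=True).as_matrix(),3).tolist(),o['time_s'],o['grip_width'],np.round(o['qpos'],1))
E
python3 - <<'E'
from h import *
p,d=read_camera('top')
for c in HUE: blobs(p,d,c)
axes(); print(to(.5,-.3,.25))
cv2.imwrite('pics/crop1.png',cv2.resize(p[130:310,90:500,::-1],None,fx=1.9,fy=1.9,interpolation=cv2.INTER_CUBIC))
E
```

```text
red px [380.4 175.4] n 265 r_mm 19.5 ztop 0.112 xyz [ 0.6292 -0.1972  0.1121] reach 0.659
red px [198.8 185.6] n 741 r_mm 36.8 ztop 0.031 xyz [0.6133 0.2234 0.0311] reach 0.653
red px [470.7 221.3] n 243 r_mm 20.1 ztop 0.117 xyz [ 0.5271 -0.3965  0.1175] reach 0.66
yellow px [289.5 235.5] n 214 r_mm 19.5 ztop 0.118 xyz [0.4925 0.0059 0.1183] reach 0.493
yellow px [414.9 277.7] n 766 r_mm 37.2 ztop 0.031 xyz [ 0.3974 -0.2937  0.0307] reach 0.494
green px [168.5 103. ] n 88 r_mm 57.7 ztop 0.051 xyz [0.8088 0.2963 0.0508] reach 0.861
green px [287.2 160.3] n 182 r_mm 19.1 ztop 0.119 xyz [0.6606 0.0123 0.1186] reach 0.661
green px [128.5 211. ] n 731 r_mm 36.8 ztop 0.031 xyz [0.5507 0.3904 0.0312] reach 0.675
blue px [325.3  85. ] n 1939 r_mm 113.7 ztop 0.045 xyz [ 0.8575 -0.0786  0.0454] reach 0.861
blue px [466.4  85.7] n 152 r_mm 68.5 ztop 0.049 xyz [ 0.8574 -0.4166  0.0492] reach 0.953
blue px [244. 203.] n 241 r_mm 19.2 ztop 0.113 xyz [0.5644 0.1082 0.1128] reach 0.575
blue px [356.4 251.7] n 758 r_mm 37.2 ztop 0.031 xyz [ 0.458  -0.155   0.0306] reach 0.483
blue px [223.4 247.7] n 238 r_mm 19.4 ztop 0.113 xyz [0.4643 0.1527 0.1128] reach 0.489
blue px [162.5 277. ] n 197 r_mm 19.6 ztop 0.119 xyz [0.3987 0.2851 0.119 ] reach 0.49
[ 0.2771 -0.5875  0.2407] [[-0.001, 0.904, 0.427], [0.001, 0.427, -0.904], [-1.0, -0.0, -0.001]] 0.15 0.08695317628869359 [65.6 18.4 -4.  83.2  1.3 78.5 -3.3]
[-0.0091  0.3243 -0.165 ]
```

View pics/crop1.png

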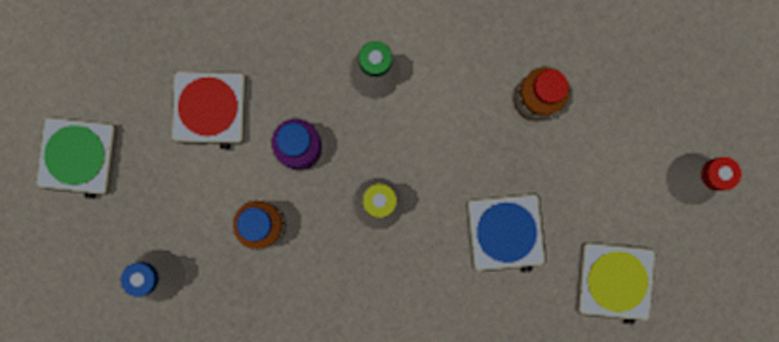

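The crop confirms the four flasks by their white vents, and shows the purple bottle as a separate thing. The two brown bottles have no vents and stay put. Cap tops measure 0.118 and pads 0.031, which agrees with the given sizes. I'm going above the red flask.

Request:
{"op": "step_arm", "data": {
  "deltas": [
    [1, 0, 0.05, -0.011, 0],
    [1, 0, 0.11, -0.024, 0],
    [1, 0, 0.17, -0.037, 0],
    [1, 0, 0.23, -0.05, 0],
    [1, 0, 0.28, -0.06, 0],
    [1, 0, 0.3073, -0.0654, 0],
    [1, 0, 0.3073, -0.0654, 0],
    [1, 0, 0.3073, -0.0654, 0]
  ],
  "newtons": 15
}}

```text
time_s: 1.15
tool_pos: [0.5261, -0.3989, 0.2412]
tool_rot: [-89.0, 89.9, -153.8]
force: [0.1, -0.5, 0.0]
grip_width: 0.0868
```

```bash
python3 -c "
from h import *
axes(); print(to(.5271,-.3965,.104))"
```

```text
[ 0.5261 -0.3989  0.2412] [[-0.001, 0.905, 0.425], [-0.001, 0.425, -0.905], [-1.0, -0.002, 0.0]] 1.15 0.08682970297930358 [ 44.5  20.2 -12.7  81.2   4.5  79.2 -33.1]
[ 0.1372  0.0022 -0.0017]
```

Request:
{"op": "step_arm", "data": {
  "deltas": [
    [1, 0.04, 0.002, -0.002, 0],
    [1, 0.09, 0.002, -0.002, 0],
    [1, 0.125, 0.002, -0.002, 0],
    [1, 0.137, 0.002, -0.002, 0],
    [1, 0.137, 0.002, -0.002, 0],
    [1, 0.137, 0.002, -0.002, 0],
    [-1, 0.137, 0.002, -0.002, 0],
    [-1, 0.137, 0.002, -0.002, 0],
    [-1, 0.137, 0.002, -0.002, 0],
    [-1, 0.137, 0.002, -0.002, 0],
    [-1, 0.137, 0.002, -0.002, 0],
    [-1, 0.137, 0.002, -0.002, 0]
  ]
}}

```text
time_s: 2.65
tool_pos: [0.5283, -0.3951, 0.1046]
tool_rot: [-3.1, 90.0, -67.8]
force: [1.2, -0.7, -0.2]
grip_width: 0.0395
```

Request:
{"op": "step_arm", "data": {
  "deltas": [
    [-1, -0.02, 0, 0, 0],
    [-1, -0.05, 0, 0, 0],
    [-1, -0.09, 0, 0, 0],
    [-1, -0.13, 0, 0, 0],
    [-1, -0.15, 0.01, -0.016, 0],
    [-1, -0.15, 0.033, -0.05, 0],
    [-1, -0.15, 0.06, -0.092, 0],
    [-1, -0.15, 0.09, -0.138, 0],
    [-1, -0.15, 0.12, -0.185, 0],
    [-1, -0.15, 0.15, -0.231, 0],
    [-1, -0.15, 0.18, -0.277, 0],
    [-1, -0.15, 0.21, -0.323, 0]
  ]
}}

```text
time_s: 4.15
tool_pos: [0.5794, -0.0099, 0.2544]
tool_rot: [-116.6, 90.0, 178.8]
force: [0.2, 0.1, -1.4]
grip_width: 0.0395
```

Request:
{"op": "step_arm", "data": {
  "deltas": [
    [-1, 0, 0.03, -0.046, 0],
    [-1, 0, 0.06, -0.092, 0],
    [-1, 0, 0.09, -0.139, 0],
    [-1, 0, 0.115, -0.177, 0],
    [-1, 0, 0.127, -0.195, 0],
    [-1, 0, 0.13, -0.2, 0],
    [-1, 0, 0.13, -0.2, 0],
    [-1, 0, 0.13, -0.2, 0]
  ]
}}

```text
time_s: 5.15
tool_pos: [0.6132, 0.2205, 0.2545]
tool_rot: [-22.1, 89.9, -87.0]
force: [-0.2, -0.1, -0.5]
grip_width: 0.0397
```

```bash
python3 -c "
from h import *
axes(); print(to(.6133,.2234,.136))
p,d=read_camera('side'); cv2.imwrite('pics/s1.png',p[:,:,::-1])"
```

```text
[0.6132 0.2205 0.2545] [[0.0, 0.906, 0.424], [-0.002, 0.424, -0.906], [-1.0, -0.001, 0.001]] 5.15 0.039666243015440736 [  2.5  21.3 -32.5  80.9  11.5  81.2 -95. ]
[ 0.1185  0.0014 -0.0027]
```

View pics/s1.png

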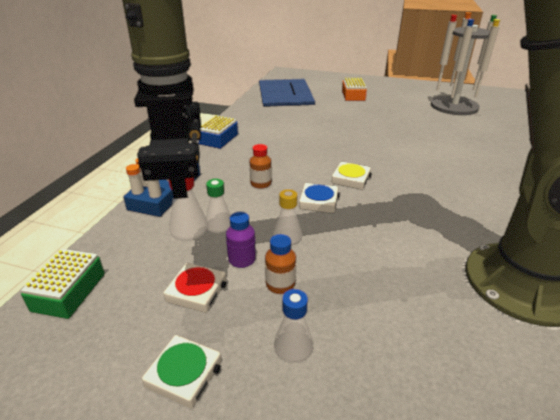

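The red flask hangs upright in the jaws at (187,210), and the other things are where they were. Lowering it now.

Request:
{"op": "step_arm", "data": {
  "deltas": [
    [-1, 0.03, 0.001, -0.002, 0],
    [-1, 0.07, 0.001, -0.0025, 0],
    [-1, 0.1, 0.001, -0.0025, 0],
    [-1, 0.11, 0.001, -0.0025, 0],
    [-1, 0.115, 0.001, -0.0025, 0],
    [-1, 0.118, 0.001, -0.0025, 0],
    [-1, 0.12, 0.001, -0.0025, 0],
    [-1, 0.12, 0.001, -0.0025, 0],
    [-1, 0.12, 0.001, -0.0025, 0]
  ]
}}

```text
time_s: 6.32
tool_pos: [0.6126, 0.2259, 0.1349]
tool_rot: [72.6, 90.0, 7.9]
force: [-0.3, -0.1, -1.5]
grip_width: 0.0395
```

Request:
{"op": "step_arm", "data": {
  "deltas": [
    [-1, 0.0005, 0, 0, 0],
    [0.2, 0.0005, 0, 0, 0],
    [0.2, 0.0005, 0, 0, 0],
    [0.6, 0, 0, 0, 0],
    [1, 0, 0, 0, 0],
    [1, 0, 0, 0, 0],
    [1, -0.02, 0, 0, 0],
    [1, -0.06, 0, 0, 0],
    [1, -0.1, 0, 0, 0],
    [1, -0.12, 0, 0, 0],
    [1, -0.12, 0, 0, 0]
  ]
}}

```text
time_s: 7.7
tool_pos: [0.6132, 0.2263, 0.2566]
tool_rot: [80.9, 89.8, 16.1]
force: [0.3, 1.2, 0.1]
grip_width: 0.0872
```

```bash
python3 -c "
from h import *
axes(); print(to(.6606,.0123,.104))"
```

```text
[0.6132 0.2263 0.2566] [[0.003, 0.904, 0.427], [0.001, 0.427, -0.904], [-1.0, 0.003, 0.001]] 7.7 0.08715972368043702 [  2.2  21.4 -32.7  80.6  11.5  81.2 -95.2]
[ 0.1525 -0.049   0.2137]
```

Request:
{"op": "step_arm", "data": {
  "deltas": [
    [1, 0, -0.012, 0.05, 0],
    [1, 0, -0.024, 0.105, 0],
    [1, 0, -0.037, 0.16, 0],
    [1, 0, -0.046, 0.2, 0],
    [1, 0, -0.049, 0.2137, 0],
    [1, 0, -0.049, 0.2137, 0],
    [1, 0, -0.049, 0.2137, 0],
    [1, 0, -0.049, 0.2137, 0]
  ]
}}

```text
time_s: 8.7
tool_pos: [0.659, 0.0143, 0.2546]
tool_rot: [157.7, 90.0, 93.1]
force: [-0.3, 0.6, 0.2]
grip_width: 0.0869
```

```bash
python3 -c "
from h import *
axes(); print(to(.6606,.0123,.104))
for i in range(4):
  p,d=read_camera('top'); print(np.round(monitor.get_obs()['tool_pos'],4))
for c in HUE: blobs(p,d,c)"
```

```text
[0.659  0.0143 0.2546] [[-0.0, 0.903, 0.43], [0.001, 0.43, -0.903], [-1.0, 0.0, -0.001]] 8.7 0.08686192301225805 [ 17.4  21.4 -27.8  79.8   9.9  81.2 -74.8]
[0.1506 0.0005 0.0026]
[0.6591 0.0138 0.2547]
[0.6592 0.0133 0.2547]
[0.6592 0.0129 0.2547]
[0.6592 0.0125 0.2546]
red px [380.1 175.4] n 267 r_mm 19.8 ztop 0.112 xyz [ 0.6291 -0.1967  0.1121] reach 0.659
red px [191.2 179.3] n 448 r_mm 20.1 ztop 0.147 xyz [0.612  0.2211 0.1473] reach 0.651
yellow px [414.8 277.8] n 766 r_mm 37.2 ztop 0.031 xyz [ 0.3973 -0.2936  0.0306] reach 0.494
green px [168.5 101.5] n 92 r_mm 58.1 ztop 0.051 xyz [0.8124 0.2963 0.0509] reach 0.865
green px [128.5 211. ] n 730 r_mm 36.8 ztop 0.031 xyz [0.5508 0.3904 0.0312] reach 0.675
blue px [347.  85.] n 948 r_mm 70.4 ztop 0.045 xyz [ 0.858  -0.1309  0.0452] reach 0.868
blue px [466.  86.] n 164 r_mm 68.7 ztop 0.048 xyz [ 0.8569 -0.4161  0.0482] reach 0.953
blue px [244. 203.] n 242 r_mm 19.2 ztop 0.113 xyz [0.5644 0.1082 0.1126] reach 0.575
blue px [356.3 251.7] n 427 r_mm 36.7 ztop 0.031 xyz [ 0.4579 -0.1547  0.0309] reach 0.483
blue px [223.4 248. ] n 238 r_mm 19.3 ztop 0.113 xyz [0.4637 0.1526 0.1129] reach 0.488
blue px [162.3 276.8] n 201 r_mm 19.7 ztop 0.119 xyz [0.3991 0.2855 0.1189] reach 0.491
```

The red flask stands 2.7 mm off its pad centre. Picking the green one.

Request:
{"op": "step_arm", "data": {
  "deltas": [
    [1, 0.04, 0.001, 0, 0],
    [1, 0.09, 0.001, 0, 0],
    [1, 0.13, 0.001, 0, 0],
    [1, 0.146, 0.001, 0, 0],
    [1, 0.1506, 0.001, 0, 0],
    [1, 0.1506, 0.001, 0, 0],
    [-1, 0.1506, 0.001, 0, 0],
    [-1, 0.1506, 0.001, 0, 0],
    [-1, 0.1506, 0.001, 0, 0],
    [-1, 0.1506, 0.001, 0, 0],
    [-1, 0.1506, 0.001, 0, 0],
    [-1, 0.1506, 0.001, 0, 0]
  ]
}}

```text
time_s: 10.4
tool_pos: [0.6603, 0.0119, 0.1039]
tool_rot: [-22.3, 90.0, -87.0]
force: [-0.6, -0.5, 1.2]
grip_width: 0.0396
```

```bash
python3 -c "
from h import *
axes(); print(to(.5507,.3904,.26))"
```

```text
[0.6603 0.0119 0.1039] [[0.0, 0.904, 0.427], [-0.0, 0.427, -0.904], [-1.0, -0.0, 0.0]] 10.4 0.0396423372633385 [ 16.9  27.4 -26.5  89.8  13.   65.9 -77.1]
[-0.1562  0.0624 -0.389 ]
```

The straight path crosses over the placed red flask, so I lift higher first.

Request:
{"op": "step_arm", "data": {
  "deltas": [
    [-1, -0.02, 0, 0, 0],
    [-1, -0.06, 0, 0, 0],
    [-1, -0.11, 0, 0, 0],
    [-1, -0.16, 0, 0, 0],
    [-1, -0.19, 0.002, -0.011, 0],
    [-1, -0.2, 0.007, -0.045, 0],
    [-1, -0.2, 0.015, -0.093, 0],
    [-1, -0.2, 0.023, -0.143, 0],
    [-1, -0.2, 0.031, -0.193, 0],
    [-1, -0.2, 0.039, -0.243, 0],
    [-1, -0.2, 0.047, -0.293, 0],
    [-1, -0.2, 0.054, -0.335, 0]
  ]
}}

```text
time_s: 11.9
tool_pos: [0.5649, 0.3404, 0.3056]
tool_rot: [109.1, 89.9, 44.4]
force: [0.5, 1.4, -1.2]
grip_width: 0.0395
```

Request:
{"op": "step_arm", "data": {
  "deltas": [
    [-1, 0, 0.006, -0.035, 0],
    [-1, 0, 0.008, -0.05, 0],
    [-1, 0, 0.0085, -0.054, 0],
    [-1, 0, 0.0085, -0.054, 0],
    [-1, 0, 0.0085, -0.054, 0],
    [-1, 0, 0.0085, -0.054, 0],
    [-1, 0, 0.0085, -0.054, 0]
  ]
}}

```text
time_s: 12.78
tool_pos: [0.5511, 0.3899, 0.3039]
tool_rot: [-6.1, 90.0, -70.9]
force: [-0.5, -0.4, -1.3]
grip_width: 0.0397
```

```bash
python3 -c "
from h import *
axes(); print(to(.5507,.3904,.1345))"
```

```text
[0.5511 0.3899 0.3039] [[0.0, 0.905, 0.426], [-0.0, 0.426, -0.905], [-1.0, -0.0, 0.0]] 12.775 0.039716128115167226 [ -12.    24.3  -36.5   72.4   14.2   87.8 -111.4]
[ 0.1694 -0.0002 -0.0006]
```

Request:
{"op": "step_arm", "data": {
  "deltas": [
    [-1, 0.04, 0, -0.0005, 0],
    [-1, 0.09, 0, -0.0005, 0],
    [-1, 0.135, 0, -0.0005, 0],
    [-1, 0.155, 0, -0.0005, 0],
    [-1, 0.163, 0, -0.0005, 0],
    [-1, 0.167, 0, -0.0005, 0],
    [-1, 0.169, 0, -0.0005, 0],
    [-1, 0.1695, 0, -0.0005, 0],
    [-1, 0.1695, 0, -0.0005, 0],
    [-1, 0.1695, 0, -0.0005, 0]
  ]
}}

```text
time_s: 14.02
tool_pos: [0.5507, 0.3911, 0.1347]
tool_rot: [80.1, 90.0, 15.4]
force: [-0.1, 0.3, -0.4]
grip_width: 0.0388
```

Request:
{"op": "step_arm", "data": {
  "deltas": [
    [-1, 0.001, 0, 0, 0],
    [-1, 0.001, 0, 0, 0],
    [0.2, 0.001, 0, 0, 0],
    [0.2, 0.001, 0, 0, 0],
    [0.6, 0.001, 0, 0, 0],
    [1, 0.001, 0, 0, 0],
    [1, 0.001, 0, 0, 0],
    [1, -0.02, 0, 0, 0],
    [1, -0.06, 0, 0, 0],
    [1, -0.1, 0, 0, 0],
    [1, -0.12, 0, 0, 0],
    [1, -0.12, 0, 0, 0]
  ]
}}

```text
time_s: 15.52
tool_pos: [0.5511, 0.3917, 0.2565]
tool_rot: [97.4, 89.8, 32.6]
force: [-0.4, -1.1, -0.5]
grip_width: 0.0866
```

```bash
python3 -c "
from h import *
axes(); print(to(.4925,.0059,.104))"
```

```text
[0.5511 0.3917 0.2565] [[0.003, 0.904, 0.427], [0.002, 0.427, -0.904], [-1.0, 0.004, -0.0]] 15.525 0.08663110736174566 [ -11.7   25.   -36.4   76.9   14.7   82.6 -112. ]
[ 0.1516 -0.2182  0.324 ]
```

Request:
{"op": "step_arm", "data": {
  "deltas": [
    [1, 0, -0.028, 0.042, 0],
    [1, 0, -0.06, 0.089, 0],
    [1, 0, -0.092, 0.136, 0],
    [1, 0, -0.123, 0.183, 0],
    [1, 0, -0.155, 0.23, 0],
    [1, 0, -0.187, 0.277, 0],
    [1, 0, -0.21, 0.311, 0],
    [1, 0, -0.2182, 0.324, 0],
    [1, 0, -0.2182, 0.324, 0],
    [1, 0, -0.2182, 0.324, 0],
    [1, 0, -0.2182, 0.324, 0],
    [1, 0, -0.2182, 0.324, 0]
  ]
}}

```text
time_s: 17.02
tool_pos: [0.4916, 0.0059, 0.2544]
tool_rot: [-172.2, 90.0, 123.2]
force: [1.6, -0.7, -0.7]
grip_width: 0.0869
```

```bash
python3 -c "
from h import *
p,d=read_camera('top');axes(); print(to(.4925,.0059,.104))
for c in ('green','red','blue'): blobs(p,d,c)"
```

```text
[0.4916 0.0057 0.2544] [[-0.0, 0.904, 0.428], [0.0, 0.428, -0.904], [-1.0, -0.0, -0.0]] 17.075 0.08716190811871596 [ 21.9  -0.4 -25.4 103.1  -0.2  77.3 -68.1]
[0.1504 0.001  0.0002]
green px [168.5 102.5] n 91 r_mm 57.8 ztop 0.051 xyz [0.8101 0.2964 0.0505] reach 0.863
green px [112.7 206.2] n 188 r_mm 19.3 ztop 0.149 xyz [0.5518 0.3895 0.149 ] reach 0.675
green px [128.5 211. ] n 101 r_mm 36.7 ztop 0.032 xyz [0.5507 0.3901 0.0323] reach 0.675
red px [380.4 175.5] n 267 r_mm 19.7 ztop 0.112 xyz [ 0.629  -0.1972  0.1119] reach 0.659
red px [191.1 179.9] n 454 r_mm 20.0 ztop 0.147 xyz [0.6108 0.2214 0.1469] reach 0.65
blue px [325.5  85.5] n 2003 r_mm 113.7 ztop 0.045 xyz [ 0.8563 -0.0791  0.0455] reach 0.86
blue px [466.  86.] n 152 r_mm 68.7 ztop 0.049 xyz [ 0.8567 -0.4158  0.049 ] reach 0.952
blue px [244.3 203.3] n 243 r_mm 19.4 ztop 0.112 xyz [0.5638 0.1076 0.1125] reach 0.574
blue px [356.2 251.8] n 742 r_mm 36.8 ztop 0.031 xyz [ 0.4576 -0.1544  0.0306] reach 0.483
blue px [223.4 247.7] n 238 r_mm 19.4 ztop 0.113 xyz [0.4643 0.1527 0.1127] reach 0.489
blue px [162.2 276.7] n 199 r_mm 19.6 ztop 0.119 xyz [0.3993 0.2858 0.1186] reach 0.491
```

The green flask is 1.5 mm off its pad centre. Picking the yellow one.

Request:
{"op": "step_arm", "data": {
  "deltas": [
    [1, 0.04, 0.001, 0, 0],
    [1, 0.09, 0.001, 0, 0],
    [1, 0.13, 0.001, 0, 0],
    [1, 0.146, 0.001, 0, 0],
    [1, 0.1504, 0.001, 0, 0],
    [1, 0.1504, 0.001, 0, 0],
    [-1, 0.1504, 0.001, 0, 0],
    [-1, 0.1504, 0.001, 0, 0],
    [-1, 0.1504, 0.001, 0, 0],
    [-1, 0.1504, 0.001, 0, 0],
    [-1, 0.1504, 0.001, 0, 0],
    [-1, 0.1504, 0.001, 0, 0]
  ]
}}

```text
time_s: 18.58
tool_pos: [0.4924, 0.0051, 0.104]
tool_rot: [-23.7, 90.0, -88.5]
force: [0.2, -0.1, -0.4]
grip_width: 0.0395
```

```bash
python3 -c "
from h import *
axes(); print(to(.3974,-.2937,.254))"
```

```text
[0.4924 0.0051 0.104 ] [[0.0, 0.904, 0.427], [-0.0, 0.427, -0.904], [-1.0, -0.0, 0.0]] 18.575 0.03951187919027089 [ 20.8   7.5 -25.9 113.6   3.8  59.7 -71.5]
[-0.1499 -0.2134  0.2298]
```

Request:
{"op": "step_arm", "data": {
  "deltas": [
    [-1, -0.02, 0, 0, 0],
    [-1, -0.06, 0, 0, 0],
    [-1, -0.11, 0, 0, 0],
    [-1, -0.14, 0, 0, 0],
    [-1, -0.15, -0.01, 0.01, 0],
    [-1, -0.15, -0.035, 0.037, 0],
    [-1, -0.15, -0.07, 0.075, 0],
    [-1, -0.15, -0.105, 0.113, 0],
    [-1, -0.15, -0.14, 0.151, 0],
    [-1, -0.15, -0.175, 0.188, 0],
    [-1, -0.15, -0.2, 0.215, 0],
    [-1, -0.15, -0.2134, 0.2298, 0]
  ]
}}

```text
time_s: 20.08
tool_pos: [0.395, -0.2957, 0.2524]
tool_rot: [-140.3, 89.8, 154.7]
force: [0.1, -0.1, -1.8]
grip_width: 0.0396
```

Request:
{"op": "step_arm", "data": {
  "deltas": [
    [-1, 0, 0, 0, 0],
    [-1, 0, 0, 0, 0],
    [-1, 0, 0, 0, 0],
    [-1, 0, 0, 0, 0]
  ]
}}

```text
time_s: 20.58
tool_pos: [0.3979, -0.2926, 0.2541]
tool_rot: [37.7, 90.0, -26.9]
force: [0.3, 0.4, -2.0]
grip_width: 0.0395
```

```bash
python3 -c "
from h import *
axes(); print(to(.3974,-.2937,.134))"
```

```text
[ 0.3979 -0.2926  0.2541] [[0.0, 0.904, 0.428], [-0.0, 0.428, -0.904], [-1.0, 0.0, 0.0]] 20.575 0.03946651529047825 [ 3.940e+01 -7.000e-01 -6.100e+00  1.035e+02 -1.000e-01  7.720e+01
 -3.130e+01]
[ 0.1201 -0.001   0.0007]
```

Request:
{"op": "step_arm", "data": {
  "deltas": [
    [-1, 0.03, -0.001, 0.0005, 0],
    [-1, 0.07, -0.001, 0.0005, 0],
    [-1, 0.1, -0.001, 0.0005, 0],
    [-1, 0.112, -0.001, 0.0005, 0],
    [-1, 0.117, -0.001, 0.0005, 0],
    [-1, 0.119, -0.001, 0.0005, 0],
    [-1, 0.12, -0.001, 0.0005, 0],
    [-1, 0.12, -0.001, 0.0005, 0],
    [-1, 0.12, -0.001, 0.0005, 0]
  ]
}}

```text
time_s: 21.7
tool_pos: [0.3969, -0.2946, 0.1345]
tool_rot: [24.6, 90.0, -40.2]
force: [-0.5, 0.2, -1.4]
grip_width: 0.0392
```

Request:
{"op": "step_arm", "data": {
  "deltas": [
    [-1, 0.0008, 0, 0, 0],
    [-1, 0.0008, 0, 0, 0],
    [0.2, 0.0008, 0, 0, 0],
    [0.2, 0.0008, 0, 0, 0],
    [0.6, 0.0008, 0, 0, 0],
    [1, 0.0008, 0, 0, 0],
    [1, 0.0008, 0, 0, 0],
    [1, -0.02, 0, 0, 0],
    [1, -0.06, 0, 0, 0],
    [1, -0.1, 0, 0, 0],
    [1, -0.12, 0, 0, 0],
    [1, -0.12, 0, 0, 0]
  ]
}}

```text
time_s: 23.2
tool_pos: [0.3976, -0.295, 0.2557]
tool_rot: [27.9, 89.8, -36.8]
force: [-0.3, -0.3, -1.0]
grip_width: 0.0869
```

```bash
python3 -c "
from h import *
axes(); print(to(.45,0,.255), to(.399,.2854,.255))"
```

```text
[ 0.3976 -0.295   0.2557] [[0.003, 0.904, 0.427], [-0.002, 0.427, -0.904], [-1.0, 0.002, 0.003]] 23.2 0.0868741719851204 [ 3.950e+01 -7.000e-01 -5.900e+00  1.033e+02 -1.000e-01  7.720e+01
 -3.120e+01]
[ 2.000e-04  1.733e-01 -2.445e-01] [-0.0006  0.2489 -0.5243]
```

The straight line would come too close to the base, so I go by way of (0.47, 0).

Request:
{"op": "step_arm", "data": {
  "deltas": [
    [1, 0, 0.03, -0.037, 0],
    [1, 0, 0.065, -0.08, 0],
    [1, 0, 0.1, -0.124, 0],
    [1, 0, 0.135, -0.167, 0],
    [1, 0, 0.165, -0.204, 0],
    [1, 0, 0.191, -0.236, 0],
    [1, 0, 0.2, -0.28, 0],
    [1, 0, 0.209, -0.325, 0],
    [1, 0, 0.218, -0.37, 0],
    [1, 0, 0.227, -0.415, 0],
    [1, 0, 0.236, -0.46, 0],
    [1, 0, 0.243, -0.495, 0]
  ]
}}

```text
time_s: 24.7
tool_pos: [0.4038, 0.2584, 0.2526]
tool_rot: [-99.6, 89.9, -164.2]
force: [1.3, 0.0, -0.2]
grip_width: 0.0868
```

Request:
{"op": "step_arm", "data": {
  "deltas": [
    [1, 0, 0.004, -0.018, 0],
    [1, 0, 0.006, -0.029, 0],
    [1, 0, 0.006, -0.029, 0],
    [1, 0, 0.006, -0.029, 0],
    [1, 0, 0.006, -0.029, 0],
    [1, 0, 0.006, -0.029, 0]
  ]
}}

```text
time_s: 25.45
tool_pos: [0.3987, 0.2851, 0.254]
tool_rot: [10.5, 90.0, -54.3]
force: [0.1, -0.2, 0.3]
grip_width: 0.0871
```

```bash
python3 -c "
from h import *
p,d=read_camera('top');axes(); print(to(.399,.2854,.104))
for c in ('yellow',): blobs(p,d,c)"
```

```text
[0.3986 0.2852 0.2541] [[0.0, 0.905, 0.426], [-0.0, 0.426, -0.905], [-1.0, 0.0, 0.0]] 25.5 0.08704828452067466 [ 7.400e+00  1.000e-01 -4.560e+01  1.027e+02  1.000e-01  7.720e+01
 -1.030e+02]
[ 0.1501  0.0004 -0.    ]
yellow px [419.6 280.5] n 438 r_mm 38.1 ztop 0.147 xyz [ 0.3971 -0.2736  0.147 ] reach 0.482
```

Request:
{"op": "step_arm", "data": {
  "deltas": [
    [1, 0.04, 0.0005, 0, 0],
    [1, 0.09, 0.0005, 0, 0],
    [1, 0.13, 0.0005, 0, 0],
    [1, 0.146, 0.0005, 0, 0],
    [1, 0.1501, 0.0005, 0, 0],
    [1, 0.1501, 0.0005, 0, 0],
    [-1, 0.1501, 0.0005, 0, 0],
    [-1, 0.1501, 0.0005, 0, 0],
    [-1, 0.1501, 0.0005, 0, 0],
    [-1, 0.1501, 0.0005, 0, 0],
    [-1, 0.1501, 0.0005, 0, 0],
    [-1, 0.1501, 0.0005, 0, 0]
  ]
}}

```text
time_s: 27.0
tool_pos: [0.3988, 0.2858, 0.1039]
tool_rot: [-37.5, 90.0, -102.3]
force: [0.4, 0.5, 0.4]
grip_width: 0.0394
```

```bash
python3 -c "
from h import *
axes(); print(to(.47,.06,.254),to(.4579,-.1547,.254))"
```

```text
[0.3988 0.2858 0.1039] [[-0.0, 0.904, 0.427], [-0.0, 0.427, -0.904], [-1.0, -0.0, 0.0]] 27.0 0.03941923058414765 [   4.6    9.8  -46.1  113.3    8.2   60.1 -110. ]
[-0.1501 -0.032   0.2346] [-0.15   -0.1345  0.4236]
```

Request:
{"op": "step_arm", "data": {
  "deltas": [
    [-1, -0.02, 0, 0, 0],
    [-1, -0.06, 0, 0, 0],
    [-1, -0.11, 0, 0, 0],
    [-1, -0.15, 0, 0, 0],
    [-1, -0.165, 0, 0.01, 0],
    [-1, -0.17, -0.005, 0.035, 0],
    [-1, -0.17, -0.01, 0.075, 0],
    [-1, -0.17, -0.017, 0.12, 0],
    [-1, -0.17, -0.023, 0.165, 0],
    [-1, -0.17, -0.03, 0.205, 0],
    [-1, -0.17, -0.05, 0.25, 0],
    [-1, -0.17, -0.07, 0.29, 0]
  ]
}}

```text
time_s: 28.5
tool_pos: [0.4584, -0.0089, 0.2722]
tool_rot: [-114.6, 89.8, -179.4]
force: [-0.3, 0.0, -0.8]
grip_width: 0.0395
```

Request:
{"op": "step_arm", "data": {
  "deltas": [
    [-1, 0, -0.021, 0.04, 0],
    [-1, 0, -0.04, 0.078, 0],
    [-1, 0, -0.055, 0.11, 0],
    [-1, 0, -0.063, 0.129, 0],
    [-1, 0, -0.0645, 0.1336, 0],
    [-1, 0, -0.0645, 0.1336, 0],
    [-1, 0, -0.0645, 0.1336, 0],
    [-1, 0, -0.0645, 0.1336, 0],
    [-1, 0, -0.0645, 0.1336, 0]
  ]
}}

```text
time_s: 29.62
tool_pos: [0.458, -0.1541, 0.274]
tool_rot: [8.7, 90.0, -56.0]
force: [-0.3, -0.1, -1.7]
grip_width: 0.0396
```

```bash
python3 -c "
from h import *
axes(); print(to(.4579,-.1547,.134))"
```

```text
[ 0.458  -0.1541  0.274 ] [[0.0, 0.904, 0.427], [-0.0, 0.427, -0.904], [-1.0, 0.0, 0.0]] 29.625 0.039643712656976034 [ 32.4  -2.2 -16.4 102.6  -0.6  79.5 -48.6]
[ 0.14   -0.0003  0.0005]
```

Request:
{"op": "step_arm", "data": {
  "deltas": [
    [-1, 0.04, 0, 0.0005, 0],
    [-1, 0.09, 0, 0.0005, 0],
    [-1, 0.12, 0, 0.0005, 0],
    [-1, 0.132, 0, 0.0005, 0],
    [-1, 0.137, 0, 0.0005, 0],
    [-1, 0.139, 0, 0.0005, 0],
    [-1, 0.14, 0, 0.0005, 0],
    [-1, 0.14, 0, 0.0005, 0],
    [-1, 0.14, 0, 0.0005, 0]
  ]
}}

```text
time_s: 30.75
tool_pos: [0.4584, -0.1552, 0.1344]
tool_rot: [34.1, 90.0, -30.6]
force: [-0.2, 0.1, 0.1]
grip_width: 0.0398
```

Next I release the blue flask, lift, and move aside (towards +x) so the cameras can see.

Request:
{"op": "step_arm", "data": {
  "deltas": [
    [-1, 0.0007, 0, 0, 0],
    [-1, 0.0007, 0, 0, 0],
    [0.2, 0.0007, 0, 0, 0],
    [0.2, 0.0007, 0, 0, 0],
    [0.6, 0.0007, 0, 0, 0],
    [1, 0.0007, 0, 0, 0],
    [1, 0.0007, 0, 0, 0],
    [1, -0.02, 0, 0, 0],
    [1, -0.06, 0, 0, 0],
    [1, -0.11, 0, 0, 0],
    [1, -0.14, 0, 0, 0],
    [1, -0.14, 0, 0, 0]
  ]
}}

```text
time_s: 32.25
tool_pos: [0.4596, -0.1554, 0.2767]
tool_rot: [42.0, 89.7, -22.8]
force: [-0.9, 0.5, -0.3]
grip_width: 0.0871
```

Request:
{"op": "step_arm", "data": {
  "deltas": [
    [1, 0, 0.04, 0.02, 0],
    [1, 0, 0.06, 0.08, 0],
    [1, 0, 0.07, 0.14, 0],
    [1, 0, 0.08, 0.2, 0],
    [1, 0, 0.08, 0.26, 0],
    [1, 0, 0.08, 0.32, 0],
    [1, 0, 0.08, 0.34, 0],
    [1, 0, 0.08, 0.34, 0],
    [1, 0, 0.08, 0.34, 0]
  ]
}}

```text
time_s: 33.38
tool_pos: [0.6756, -0.4268, 0.2731]
tool_rot: [-174.5, 89.9, 120.8]
force: [0.1, -0.8, -0.0]
grip_width: 0.0872
```

Run:
```python
from h import *
p,d=read_camera('top'); axes()
for c in HUE: blobs(p,d,c)
P=cloud('top',d); k=cmask(p,'yellow')&(P[...,2]>.135)&(P[...,2]<.16)
q,r=cv2.minEnclosingCircle(np.argwhere(k)[:,::-1].astype(np.float32)); print('yellow cap',r,plane('top',q,.148))
s,_=read_camera('side')
cv2.imwrite('pics/end_t.png',p[:,:,::-1]); cv2.imwrite('pics/end_s.png',s[:,:,::-1])
```

```text
[ 0.6757 -0.4266  0.2739] [[-0.0, 0.904, 0.428], [0.001, 0.428, -0.904], [-1.0, 0.0, -0.001]] 33.425 0.08686762418197876 [ 35.9  38.1 -11.1  51.5   6.8  90.9 -37.4]
red px [380.1 175.4] n 265 r_mm 19.8 ztop 0.112 xyz [ 0.6292 -0.1968  0.1117] reach 0.659
red px [191.1 179.9] n 481 r_mm 20.1 ztop 0.147 xyz [0.6106 0.2213 0.1468] reach 0.65
yellow px [424. 276.] n 448 r_mm 32.4 ztop 0.147 xyz [ 0.4068 -0.2833  0.1466] reach 0.496
green px [168.5 102.5] n 86 r_mm 57.8 ztop 0.051 xyz [0.8101 0.2964 0.0506] reach 0.863
green px [112.7 206.2] n 186 r_mm 19.3 ztop 0.149 xyz [0.5518 0.3894 0.1492] reach 0.675
green px [128.5 211. ] n 104 r_mm 36.7 ztop 0.032 xyz [0.5507 0.3902 0.032 ] reach 0.675
blue px [325.5  85. ] n 1961 r_mm 114.1 ztop 0.045 xyz [ 0.8575 -0.0791  0.0455] reach 0.861
blue px [466.1  86. ] n 152 r_mm 68.5 ztop 0.049 xyz [ 0.8567 -0.4161  0.0487] reach 0.952
blue px [244.2 203.3] n 243 r_mm 19.2 ztop 0.113 xyz [0.5638 0.1077 0.1125] reach 0.574
blue px [357.7 252.8] n 346 r_mm 31.5 ztop 0.148 xyz [ 0.4553 -0.1407  0.1478] reach 0.477
blue px [223.5 247.7] n 238 r_mm 19.2 ztop 0.113 xyz [0.4644 0.1525 0.113 ] reach 0.489
yellow cap 9.41086483001709 [ 0.39780616 -0.29144388  0.148     ]
```

View pics/end_t.png

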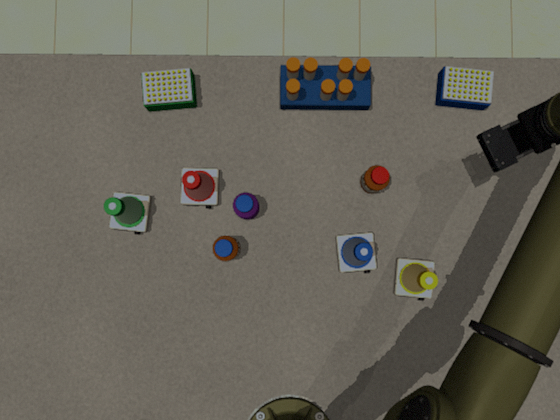

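View pics/end_s.png

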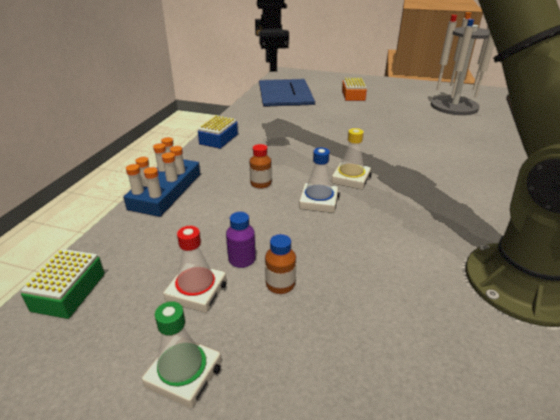

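Both views show all four flasks upright on their matching pads, with caps in the top view at red (192,180), green (113,206), blue (364,252) and yellow (428,281). The brown bottles have not moved. I'll check the blue cap on its own, then hand in.

Run:
```python
from h import *
p,d=read_camera('top'); P=cloud('top',d); k=cmask(p,'blue')&(P[...,2]>.14)&(P[...,2]<.16); k[:,:300]=0; k[:150]=0
q,r=cv2.minEnclosingCircle(np.argwhere(k)[:,::-1].astype(np.float32)); w=plane('top',q,.148); e=np.hypot(*(w[:2]-[.4579,-.1547])); print(r,w,e)
if e<.008: print(env.sign_off())
```

```text
9.218073844909668 [ 0.45760453 -0.15379035  0.148     ] 0.000956433291125046
the job is handed in; nothing more can be done
None
```

I set each of the four flasks down on the stirrer of its cap's colour and handed the job in at about 33.5 s of robot time. Each was gripped by the cap, and the arm had moved clear before I handed in.

| Flask | Cap's distance from the pad centre (mm) |
|---|---|
| red | about 3.4 |
| green | about 1.5 |
| yellow | about 2.3 |
| blue | about 1.0 |

These are from the last top-camera views, against a limit of 15 mm. The red, green and blue cap tops were at 0.147–0.149 m, as expected for a flask on a 30 mm pad; I did not measure yellow's height as closely. All four looked upright in both cameras.

Both brown bottles measured within about 1 mm of where they started, and the purple look-alike was not touched.

The automatic colour finder first gave wrong centres for the yellow and blue caps, because it merged each cap with its pad. I measured both again with the cap alone, and those are the values above. No other check failed or disagreed.

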